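Dispense lanyard beads from the dial-lid jar

TASK

Turn the dial lid of the clear bead jar so that its widest opening lies squarely over the jar's mouth, while the jar still leans at rest. Then tip the jar over forwards by its side handle until all four brass beads have dropped into the wooden tray below it, swing the jar back to its rest and let go. Leave the dial at its widest opening and the tools lying around where they are.

Things in the scene. Friction and masses are not known exactly. Their poses are not given: they have to be found in the camera images.
- stand: fixed plywood stand: open tray, outside 204 (x) x 104 (y) mm, inside x -122 to 66, y -44 to 44 mm from the origin; walls 62 mm high, floor 6 mm thick; cheeks at y = +-48 mm (8 thick, 147 high) carry the jar's pivot, a level line along y, 125 mm above the origin. Origin on the bench under the pivot, z up, -x side roughly toward the robot
- jar (a joint): tilt of the clear jar (76 mm across, 117 long, centred on the pivot). 0: rest, on its stop, its axis leaning 25 degrees from vertical, the lid at the upper end facing up and to the stand's -x; grows to 2.1 rad (stop) as the lid swings to -x and down. Mouth points below level from 1.13; beads roll out well from 1.7. Pivot friction 0.3 N m (5 N at the handle), stays where left
- handle_grip (a point): middle of the side handle: a round dark bar 12 mm thick, 70 mm long, parallel to the pivot, on the stand's -y side: 100 mm from its middle plane, 65 mm from the pivot line. Site turns with the jar: z out of the lid, x to the back, y along the bar. At rest the bar is 50 mm behind (+x) and 42 mm above the pivot; swings over the top to -x. Turns in the grip when held from above
- dial (a joint): angle of the black dial (84 mm across, 4 thick) on the lid about the jar's axis, + counter-clockwise seen facing the lid. Three arc openings: wide (76 degrees), medium (14), narrow (6). 0: wide one squarely over the mouth; 1.13: medium; 1.66: narrow. Only the wide one passes beads. Range -0.7 to 2.0, starts at 1.0 to 1.5; friction 0.06 N m, stays where left
- dial_grip (a point): point on the jar's axis inside the grip bar that stands across the dial: bar 12 mm thick (point x), 46 long (y), 26 proud of the dial plate (z, out of the lid). Point is 14 mm above the dial plate, 12 below the bar's top, 75.5 mm from the pivot. The dial's wide opening is on the point's -x side; at dial 0 point x is the stand's x turned 25 degrees upward
- mouth (a point): centre of the mouth, the one fixed hole in the lid under the dial: an arc 76 degrees wide between radii 13 and 35 mm, at the lid's lower (stand -x) edge, 24 mm from the jar's axis and 57 mm along it from the pivot. Turns with the jar, axes as handle_grip
- bead_1: brass lanyard bead, a ball 12 mm across, 10 to 16 g; origin at its centre. One of four alike, in the jar at the start
- bead_2: brass lanyard bead, a ball 12 mm across, 10 to 16 g; origin at its centre. One of four alike, in the jar at the start
- bead_3: brass lanyard bead, a ball 12 mm across, 10 to 16 g; origin at its centre. One of four alike, in the jar at the start
- bead_4: brass lanyard bead, a ball 12 mm across, 10 to 16 g; origin at its centre. One of four alike, in the jar at the start
- screwdriver: screwdriver with a red handle, 180 mm long, 24 mm thick, lying on the bench; origin under its middle, x along it. Bystander
- marker_2: felt marker lying on the bench, 124 x 13 x 14 mm, x along it; origin under its middle. Bystander
- green_stone: grey-green whetstone, a plain bar 46 x 108 x 22 mm lying flat, y along it; origin under its middle. Bystander

How it is judged:
By the outcome, as a careful person would: the job done as asked, in the order asked, and still so for the second after the job is handed in, with the robot touching nothing.
It also fails if it takes over 64 s, if anything falls off the work surface, if the arm or the gripper's body presses on something with over 40 N, if the wrist force passes 120 N, or if a joint passes its speed limit or range.

ROBOT

A 7-joint arm with a two-finger parallel gripper is mounted at the origin on a cart in front of the work surface, level with it; the furniture and walls round the work are solid. World frame = base frame: x ahead of the robot, y to its left, z up, the work surface at z = 0. Lengths are in m, angles in rad, forces in N, time in s.
With the tool pointing down it reaches from about 0.4 to 0.85 m from the base axis. Payload 10.4 kg.
Tool frame: the origin (TCP) lies where the fingers leave the gripper's body, on its centre line; the fingertips stand 70 mm ahead of it and the grasp point (between the pads) lies 51 mm ahead of it (arm.hold_point_z is the distance from the TCP to the grasp point, in m); z points along the fingers, y is the line along which they close (so a half turn about z gives the same grasp; the last joint's range is limited). The gripper opens to 87 mm and grips with 3 to 60 N. Pads are 19 mm wide; open, the fingers measure 117 mm over their backs; the gripper's body (75 mm by 190 mm) begins 51 mm behind the grasp point.
Start: joints at [-1.298, 0.332, -0.065, 1.46, 0.022, 1.35, -0.088], TCP at [0.182, 0.598, 0.292] pointing down, gripper open.
Joint ranges: [-2.6, 2.6], [-0.5, 2.12], [-1.47, 1.34], [0.16, 2.42], [-1.27, 4.41], [0.06, 2.06], [-2.6, 2.6]. Speed limits (rad/s): [2.22, 2.22, 2.79, 2.79, 3.14, 3.14, 3.14].

INTERFACE

Orientations are given as a 3x3 rotation matrix whose columns are the frame's x, y, z axes.
In Python, from cell import arm gives the robot as it stands.
- The arm moves only by the tool jog_arm, never from a script. Its argument "series" is a list of rows, each a list of 6 numbers: the shift along the tool's x, y, z each as a share of 1 m, from -1 to 1, then the turn, a rotation vector about the tool's x, y, z each as a share of pi/2 rad, from -1 to 1. A call has 1 to 20 rows; each row is the pose to reach, as a shift and turn from the pose commanded when the call began, along the tool's axes at that moment; what a row does not reach only later rows make up. A row lasts 1/10 s, in which the tool goes at most 50 mm and 8.59 degrees, less where a joint would pass 70% of its speed; a pose out of reach is approached as far as the arm can. A call with a number of a shift or a turn outside -1 to 1 is refused whole. A call with a gripper value outside its range is refused whole. "gripper" is the gripper's target within -1 to 1 (shut at 1, half-way at 0, fully open at -1), set as the call begins (left out, the last holds). The fingers move at their own pace and stop on an object; "newtons" is the grip in N (left out, the last holds). Time passes only in rows, so rows that repeat a pose let the fingers close. It gives the time, the measured TCP pose, the force, the opening and the grip force at its end, in the units of the state.
- arm.read_state(): the state, without advancing time (a new reading comes with each control period).
- arm.camera(name): name is "scene" or "side" or "wrist"; returns the picture (480x640x3 uint8, red, green, blue); there is no depth.
- arm.get_calibration(name): a dict with "K" (3x3 intrinsics, pixels), "R" (3x3) and "t" (3): a world point X has camera coordinates R X + t. Camera axes: x right, y down, z forward; pixel columns grow to the right and rows downward; lengths in m; the calibration is good to about 2 mm. The wrist camera is an equidistant fisheye: a pixel r from the principal point sees the ray r / f radians off the axis. A picture is of the moment at which its call begins: read the wrist's pose just before it. get_calibration takes no time and is no camera call; for the wrist camera it gives the pose at the moment of the call.
- arm.hand_in(): hands the job in; it is judged then, once.
The state is a dict: "time_s": time; "q": joint angles; "qvel": joint speeds; "effort": joint torques, N m; "ee_pos": TCP position; "tcp_rot": TCP orientation; "wrist_force": force on the tool from outside, world axes, zero at the start; "ft_torque": the same for the moment, N m; "finger_gap": opening from 0.0 (shut) to 1.0 (fully open); "finger_force": force on a finger pad.
Only numpy, scipy, OpenCV 4.12 (cv2) and the standard library are available. Lean on these libraries where they do the work, as an engineer would, in place of code of your own. Each camera call takes 0.05 s, during which the arm holds its last target. There are 200 camera calls.

## Working session

There is one attempt and no reset: what is moved stays moved. The work goes in short steps, Python scripts to look and compute and a tool call to move; the robot and the scene stay as the last step left them, time stands still between calls to the robot, and variables do not carry over. Pictures are saved under pics/ and viewed, at most 10 in all, crops included, and the job is handed in when it is done.

Besides the shell and the picture viewer there is one more tool, called after "Call:" as a command line: name --pt "numbers of a row" for each row, then --argument value for the rest. jog_arm: Moves the arm, as the interface text tells. Shift numbers are shares of 1 m and turn numbers shares of pi/2 rad, none past 1 either way. Its arguments: {"type":"object","properties":{"series":{"type":"array","items":{"type":"array","items":{"type":"number","minimum":-1,"maximum":1}}},"gripper":{"type":"number"},"newtons":{"type":"number"}},"required":["series"]}

```bash
ls; mkdir -p pics; python3 - <<'E'
from cell import arm
import cv2,numpy as np
np.set_printoptions(precision=4,suppress=True)
for n in ("scene","side"):
    im=arm.camera(n); cv2.imwrite(f"pics/{n}0.png",im[:,:,::-1]); c=arm.get_calibration(n); print(n,c)
s=arm.read_state(); print(s)
E
```

```text
pics
scene {'K': array([[455.583 ,   0.    , 319.2814],
       [  0.    , 455.583 , 241.7311],
       [  0.    ,   0.    ,   1.    ]]), 'R': array([[ 0.5863, -0.81  ,  0.0116],
       [-0.7002, -0.5139, -0.4956],
       [ 0.4074,  0.2825, -0.8685]]), 't': array([-0.2648,  0.4538,  0.7349])}
side {'K': array([[556.9381,   0.    , 320.7906],
       [  0.    , 556.9381, 237.2165],
       [  0.    ,   0.    ,   1.    ]]), 'R': array([[-0.9916, -0.1295,  0.0043],
       [-0.0798,  0.5845, -0.8074],
       [ 0.102 , -0.801 , -0.5899]]), 't': array([0.5244, 0.137 , 1.0524])}
{'time_s': 0.1, 'q': array([-1.2976,  0.3328, -0.0647,  1.4608,  0.0216,  1.3499, -0.0885]), 'qvel': array([-0.0018, -0.0014, -0.0007, -0.0035, -0.0004,  0.0007, -0.0012]), 'effort': array([  0.001 , -62.4544,   0.0244, -39.0713,  -0.0614,   0.0367,
         0.0001]), 'ee_pos': array([0.1821, 0.5976, 0.2916]), 'tcp_rot': array([[-0.9566,  0.2915, -0.0003],
       [ 0.2915,  0.9566, -0.0012],
       [-0.0001, -0.0012, -1.    ]]), 'wrist_force': array([-0.4372, -0.3692,  0.4974]), 'ft_torque': array([ 0.0047, -0.0028, -0.0085]), 'finger_force': 0.0, 'finger_gap': 0.9948392713756891}
```

View pics/scene0.png

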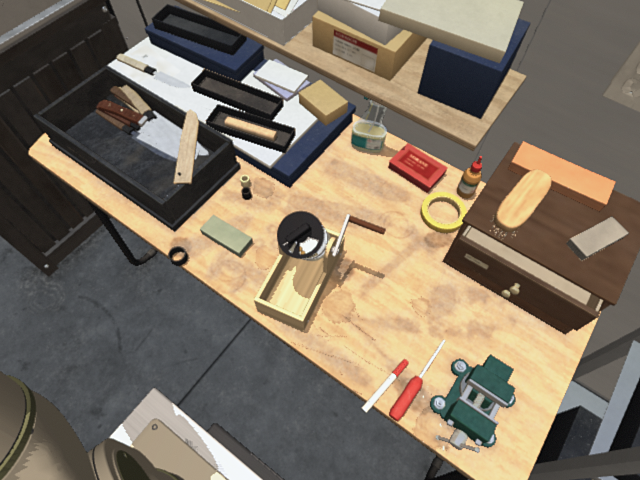

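View pics/side0.png

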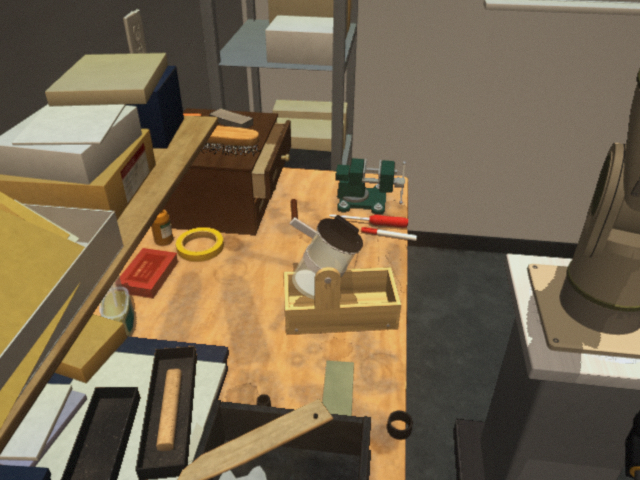

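The scene view shows the stand with its tray near (298,290), the black dial at (300,235) and the handle at (366,224). The side view shows the stand around (340,290) and the dial at (340,235). I'll zoom in on both.

```bash
python3 - <<'E'
import cv2,numpy as np
a=cv2.imread('pics/scene0.png')[195:345,235:395]; b=cv2.imread('pics/side0.png')[195:345,275:415]
f=lambda i:cv2.resize(i,None,fx=2.6,fy=4,interpolation=cv2.INTER_CUBIC)
a=cv2.resize(a,None,fx=4,fy=4,interpolation=cv2.INTER_CUBIC);b=cv2.resize(b,None,fx=4,fy=4,interpolation=cv2.INTER_CUBIC)
cv2.imwrite('pics/a.png',a);cv2.imwrite('pics/b.png',b)
E
```

```text
(no output)
```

View pics/a.png

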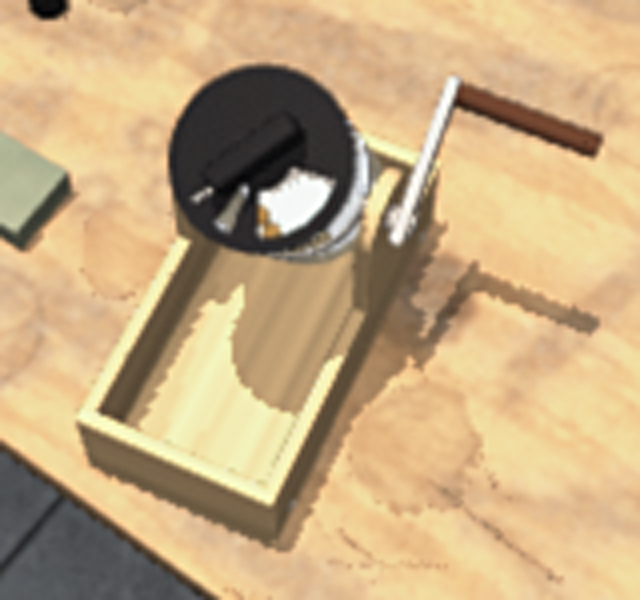

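View pics/b.png

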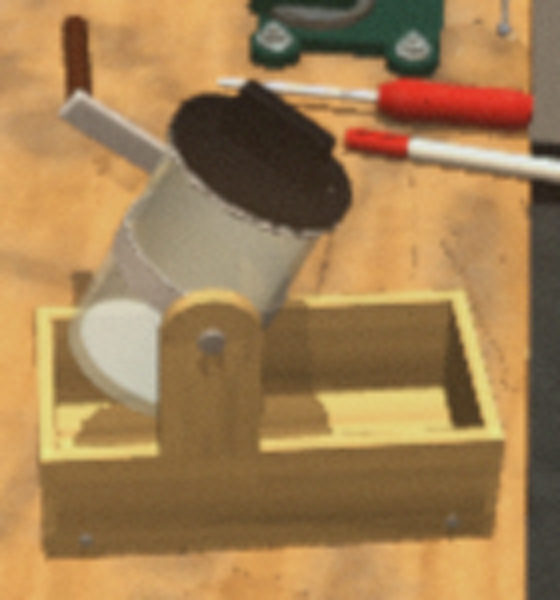

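The scene crop gives the tray rim corners, full-frame, at about (255,299.5), (304,320) and (344,236). The wide opening is to the lower right of the grip bar, at about (309,246), so the dial is at about 1.2. The side crop gives rim corners at (285,309.5), (401,304.5), (391,268) and (284.5,272.5), and the bolt at (328,280). Next I'll fit the stand pose and dial angle.

```bash
cat > h.py <<'E'
import numpy as np, cv2
from scipy.optimize import least_squares
from scipy.spatial.transform import Rotation as Ro
from cell import arm
np.set_printoptions(precision=4,suppress=True)
def proj(n,X):
    c=arm.get_calibration(n); p=(np.atleast_2d(X)@c['R'].T+c['t'])@c['K'].T; return p[:,:2]/p[:,2:]
def ray(n,uv):
    c=arm.get_calibration(n); d=c['R'].T@np.linalg.solve(c['K'],[*uv,1]); return -c['R'].T@c['t'],d
def onplane(n,uv,P,N):
    o,d=ray(n,uv); return o+d*((P-o)@N)/(d@N)
def stand(p): return Ro.from_euler('z',p[2]).as_matrix(),np.array([p[0],p[1],0])
E
python3 - <<'E'
from h import *
cr=lambda s,l:np.array(l)/4+s-0.375+0
A=cr([235,195],[[80,418],[275,500],[435,165]]); B=cr([275,195],[[40,458],[503,438],[465,292],[38,310],[211,341]])
SA=np.array([[-130,52,62],[-130,-52,62],[74,-52,62]])/1e3
SB=np.array([[74,52,62],[-130,52,62],[-130,-52,62],[74,-52,62],[0,52,125]])/1e3
def res(p):
    R,t=stand(p); return np.r_[(proj('scene',SA@R.T+t)-A).ravel(),(proj('side',SB@R.T+t)-B).ravel()]
o=least_squares(res,[.6,0,0]); print(o.x,o.fun)
R,t=stand(o.x); np.save('stand.npy',o.x)
s,c=np.sin(np.radians(25)),np.cos(np.radians(25))
u=R@[-s,0,c]; jx=R@[c,0,s]; jy=R[:,1]; piv=t+[0,0,.125]
im=cv2.imread('pics/scene0.png')
P=piv+u*.0615
# openings: non-dark pixels within dial radius
for n in ('scene',):
  g=im.max(2); pts=[]
  for v in range(205,262):
    for w in range(272,330):
      X=onplane(n,(w,v),P,u)-P; a,b=X@jx,X@jy; r=np.hypot(a,b)
      if r<.039 and g[v,w]>75: pts.append((np.degrees(np.arctan2(b,a))%360,r,g[v,w]))
  pts=np.array(pts); 
  print(np.histogram(pts[:,0],np.arange(0,361,5)))
hb=[(457,93),(600,145)]
for q in hb:
  uv=cr([235,195],[q])[0]; print(R.T@(onplane('scene',uv,np.array([0,0,.167]),np.array([0,0,1]))-t))
E
```

```text
[0.5123 0.0769 0.2085] [-2.0693  0.2655 -0.9883  1.2648  1.0283 -1.5071 -0.413   0.4763  0.7256
 -0.5347 -0.441  -1.537  -1.3416 -0.9919  0.0253 -0.2078]Traceback (most recent call last):
  File "<stdin>", line 19, in <module>
  File "h.py", line 11, in onplane
    o,d=ray(n,uv); return o+d*((P-o)@N)/(d@N)
        ~~~^^^^^^
  File "h.py", line 9, in ray
    c=arm.get_calibration(n); d=c['R'].T@np.linalg.solve(c['K'],[*uv,1]); return -c['R'].T@c['t'],d
ValueError: time passes only in moves, steps and waits
```

```bash
sed -i 's/^def proj/from functools import cache\n@cache\ndef cal(n): return arm.get_calibration(n)\ndef proj/; s/c=arm.get_calibration(n)/c=cal(n)/' h.py
cat >> h.py <<'E'
p=np.load('stand.npy') if __import__('os').path.exists('stand.npy') else np.array([.5123,.0769,.2085])
R,t=stand(p)
s,c=np.sin(np.radians(25)),np.cos(np.radians(25))
u=R@[-s,0,c]; jx=R@[c,0,s]; jy=R[:,1]; piv=t+[0,0,.125]
E
python3 - <<'E'
from h import *
im=cv2.imread('pics/scene0.png'); np.save('stand.npy',p)
cr=lambda s,l:np.array(l)/4+s-0.375
# dial disc centre: dark blob
P=piv+u*.0615
m=(im.max(2)<60).astype(np.uint8); m[:205]=0;m[265:]=0;m[:,:270]=0;m[:,335:]=0
cs=max(cv2.findContours(m,0,1)[0],key=cv2.contourArea); e=cv2.fitEllipse(cv2.convexHull(cs)); print('ellipse',e,'pred',proj('scene',piv+u*.0595))
d=onplane('scene',e[0],P,u)-P; print('centre off jx,jy',d@jx,d@jy)
pts=[]
for v in range(205,262):
  for w in range(272,330):
    X=onplane('scene',(w,v),P,u)-P-d; a,b=X@jx,X@jy; r=np.hypot(a,b)
    if .012<r<.037 and im[v,w].max()>75: pts.append((np.degrees(np.arctan2(b,a))%360,r))
pts=np.array(pts); h=np.histogram(pts[:,0],np.arange(0,361,6)); print([(int(b),int(k)) for k,b in zip(*h) if k])
for q in [(457,93),(600,145)]:
  print('handle',R.T@(onplane('scene',cr([235,195],[q])[0],np.array([0,0,.167]),np.array([0,0,1]))-t))
print('handle side',R.T@(onplane('side',cr([275,195],[(75,95)])[0],np.array([0,0,.167]),np.array([0,0,1]))-t),R.T@(onplane('side',cr([275,195],[(75,20)])[0],np.array([0,0,.167]),np.array([0,0,1]))-t))
E
```

```text
ellipse ((300.0206604003906, 234.7000732421875), (45.112098693847656, 46.09413146972656), 30.761972427368164) pred [[299.4094 234.1918]]
centre off jx,jy -0.0005333448156244544 -0.0018507156166946408
[(132, 1), (138, 11), (162, 15), (168, 19), (174, 12), (192, 5), (198, 19), (204, 17), (210, 17), (216, 18), (222, 16), (228, 19), (234, 19), (240, 18), (246, 18), (252, 18), (258, 20), (264, 17), (270, 18), (276, 7)]
handle [ 0.0496 -0.0641  0.167 ]
handle [ 0.0504 -0.1331  0.167 ]
handle side [ 0.0508 -0.0716  0.167 ] [ 0.0483 -0.1344  0.167 ]
```

Stand is at (0.512, 0.077) with yaw 0.21. The dial and handle predictions agree to about 2 mm, and the dial is at about 0.98–1.0 rad. I'll compute the approach moves next.

```bash
cat >> h.py <<'E'
def row(pos,rot,base=None):
    s=arm.read_state(); p0,R0=base or (s['ee_pos'],s['tcp_rot'])
    v=Ro.from_matrix(R0.T@rot).as_rotvec()
    return np.r_[R0.T@(pos-p0),v/(np.pi/2)].round(4)
def dialpose(phi,l):   # l: TCP distance from pivot along jar axis
    y=jx*np.cos(phi)+jy*np.sin(phi); z=-u
    return piv+u*l,np.c_[np.cross(y,z),y,z]
E
python3 - <<'E'
from h import *
print(row(*dialpose(.98,.2355))); print(dialpose(.98,.2355))
E
```

```text
[-0.3805 -0.45   -0.0463 -0.1454 -0.2372  0.0544]
(array([0.415 , 0.0563, 0.3384]), array([[-0.8517,  0.322 ,  0.4135],
       [ 0.3892,  0.917 ,  0.0875],
       [-0.351 ,  0.2354, -0.9063]]))
```

Call:
jog_arm --pt "-0.02 -0.025 -0.03 0 0 0" --pt "-0.05 -0.06 -0.045 -0.02 -0.03 0.01" --pt "-0.08 -0.095 -0.046 -0.03 -0.05 0.01" --pt "-0.11 -0.13 -0.046 -0.045 -0.07 0.02" --pt "-0.14 -0.165 -0.046 -0.06 -0.09 0.02" --pt "-0.17 -0.2 -0.046 -0.07 -0.11 0.03" --pt "-0.2 -0.235 -0.046 -0.08 -0.13 0.03" --pt "-0.23 -0.27 -0.046 -0.095 -0.15 0.035" --pt "-0.26 -0.305 -0.046 -0.105 -0.17 0.04" --pt "-0.29 -0.34 -0.046 -0.115 -0.19 0.045" --pt "-0.32 -0.375 -0.046 -0.125 -0.205 0.05" --pt "-0.345 -0.405 -0.046 -0.135 -0.22 0.053" --pt "-0.365 -0.43 -0.046 -0.14 -0.23 0.054" --pt "-0.376 -0.445 -0.046 -0.145 -0.235 0.054" --pt "-0.38 -0.45 -0.046 -0.1454 -0.237 0.0544" --pt "-0.3805 -0.45 -0.0463 -0.1454 -0.2372 0.0544" --pt "-0.3805 -0.45 -0.0463 -0.1454 -0.2372 0.0544" --gripper -0.2

```text
time_s: 1.8
ee_pos: [0.4148, 0.0575, 0.3385]
tcp_rot: [[-0.852, 0.321, 0.413], [0.389, 0.917, 0.089], [-0.35, 0.236, -0.906]]
wrist_force: [0.1, -0.3, 0.9]
finger_gap: 0.597
finger_force: 0.0
```

```bash
python3 - <<'E'
from h import *
s=arm.read_state(); print(s['time_s'],s['q'],s['finger_gap'],s['wrist_force'])
c=arm.get_calibration('wrist'); im=arm.camera('wrist'); cv2.imwrite('pics/w1.png',im[:,:,::-1]); print(c)
np.savez('w1.npz',**c)
print(row(*dialpose(.98,.2355))); print(row(*dialpose(.98,.1355)))
E
```

```text
1.8 [-0.6496 -0.4909  0.2733  2.1631  0.2317  1.0293  0.733 ] 0.5966993309082893 [ 0.1131 -0.3188  0.9252]
{'K': array([[371.6483,   0.    , 321.1432],
       [  0.    , 371.6483, 239.0045],
       [  0.    ,   0.    ,   1.    ]]), 'R': array([[ 0.3217,  0.9168,  0.2364],
       [ 0.7236, -0.3991,  0.5631],
       [ 0.6107, -0.0101, -0.7918]]), 't': array([-0.2651, -0.4246,  0.1204])}
[-0.0007 -0.0012 -0.      0.0008 -0.0005  0.0008]
[-0.0008 -0.0014  0.1     0.0008 -0.0005  0.0008]
```

View pics/w1.png

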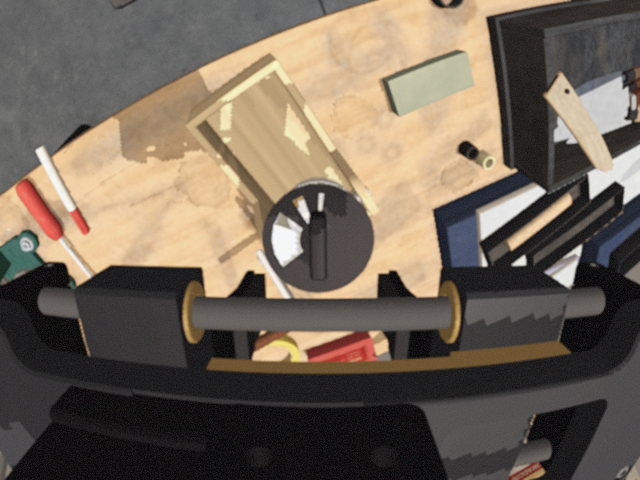

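The wrist view shows the dial disc centred near (318,237), with the grip bar running from about (318,210) to (320,278). I'll cast those rays to refine the axis and dial angle.

```bash
python3 - <<'E'
from h import *
w=np.load('w1.npz'); K=w['K']; C=-w['R'].T@w['t']
def cast(uv,P):
    d=(np.array(uv)-K[:2,2])/K[0,0]; th=np.hypot(*d); v=w['R'].T@np.r_[d/th*np.sin(th),np.cos(th)]
    X=C+v*((P-C)@u)/(v@u)-P; return np.array([X@jx,X@jy])
im=cv2.imread('pics/w1.png'); g=im.max(2)
m=(g<75).astype(np.uint8); m[262:]=0; m[:,:255]=0; m[:,382:]=0; m[:175]=0
cs=max(cv2.findContours(m,0,1)[0],key=cv2.contourArea)[:,0]; cs=cs[(cs[:,1]<260)]
P=piv+u*.0595
q=np.array([cast(x,P) for x in cs])
f=lambda p,q:np.hypot(q[:,0]-p[0],q[:,1]-p[1])-.042
o=least_squares(lambda p:f(p,q),[0,0],loss='soft_l1',f_scale=.001); print('centre',o.x,np.median(abs(o.fun)))
P=piv+u*.0615; pts=[]
for v in range(180,262):
  for x in range(260,378):
    a=cast((x,v),P)-o.x; r=np.hypot(*a)
    if .014<r<.034 and g[v,x]>85: pts.append(np.degrees(np.arctan2(a[1],a[0]))%360)
h=np.histogram(pts,np.arange(0,361,3)); print([(int(b),int(k)) for k,b in zip(*h) if k])
# bar: darkest on dial
P=piv+u*.0875
for uv in [(311,210),(326,210),(311,278),(327,278)]: print(uv,g[uv[1],uv[0]],cast(uv,P))
cv2.imwrite('pics/c.png',cv2.resize(im[170:300,250:390],None,fx=4.2,fy=4.2,interpolation=cv2.INTER_CUBIC))
E
```

```text
centre [ 0.0118 -0.0169] 0.011557335370023875
[(60, 3), (63, 8), (66, 14), (69, 13), (72, 9), (75, 8), (78, 8), (81, 10), (84, 4), (87, 9), (90, 7), (93, 10), (96, 5), (99, 2), (102, 2), (105, 2), (108, 3), (111, 5), (114, 1), (117, 2), (120, 6), (123, 3), (147, 5), (150, 6), (153, 1), (156, 2), (159, 15), (162, 26), (165, 31), (168, 35), (171, 48), (174, 45), (177, 44), (180, 45), (183, 45), (186, 39), (189, 48), (192, 43), (195, 47), (198, 44), (201, 44), (204, 42), (207, 41), (210, 38), (213, 35), (216, 32), (219, 30), (222, 23), (225, 18), (228, 9)]
(311, 210) 53 [-0.0262  0.0098]
(326, 210) 78 [-0.0207  0.0179]
(311, 278) 58 [ 0.0128 -0.0167]
(327, 278) 76 [ 0.0189 -0.0076]
```

View pics/c.png

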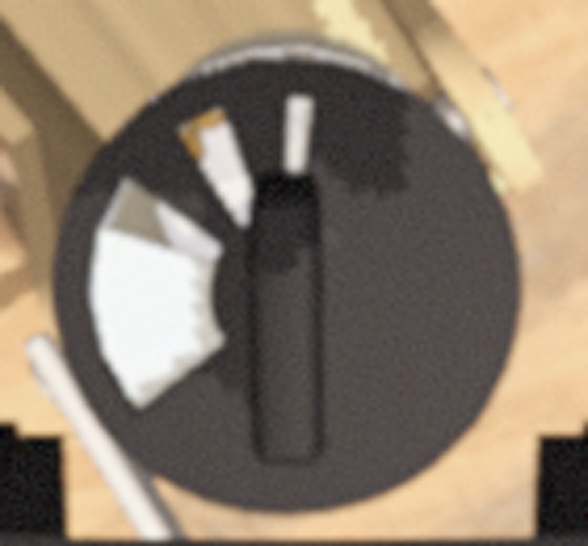

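```bash
cat > w.py <<'E'
from h import *
w=np.load('w1.npz'); K=w['K']; C=-w['R'].T@w['t']
def cast(uv,P):
    d=(np.array(uv)-K[:2,2])/K[0,0]; th=np.hypot(*d); v=w['R'].T@np.r_[d/th*np.sin(th),np.cos(th)]
    X=C+v*((P-C)@u)/(v@u)-P; return np.array([X@jx,X@jy])
E
python3 - <<'E'
from w import *
f=lambda x,y,P:cast((x/4.2+250-.38,y/4.2+170-.38),P)
P=piv+u*.0595
print('cam',[(C-piv)@a for a in(jx,jy,u)])
q=np.array([f(*x,P) for x in [(55,284),(520,284),(287,512),(75,390),(495,390),(85,180),(510,220)]])
o=least_squares(lambda p:np.hypot(q[:,0]-p[0],q[:,1]-p[1])-p[2],[0,0,.042]); print(o.x,o.fun)
P=piv+u*.0615
for n,l in dict(wideA=[(220,245),(125,180)],wideB=[(222,343),(140,408)],med=[(243,225),(200,118)],nar=[(293,172),(299,97)]).items():
    for x in l: a=f(*x,P)-o.x[:2]; print(n,np.hypot(*a),np.degrees(np.arctan2(a[1],a[0]))%360)
P=piv+u*.0875
b=[f(*x,P) for x in [(258,200),(322,200),(258,458),(322,458)]]
print(b,np.mean(b,0)); d=b[0]+b[1]-b[2]-b[3]; print(np.degrees(np.arctan2(d[1],d[0]))-90)
E
```

```text
cam [np.float64(-0.056830991631701085), np.float64(0.03801425333677814), np.float64(0.3267504057638804)]
[-0.0009 -0.0021  0.0414] [-0.0001  0.     -0.0004  0.0007 -0.     -0.0004  0.0002]
wideA 0.015197008243642006 195.90674325261537
wideA 0.03521146007545932 198.7409513389494
wideB 0.013957377178682244 270.84978538685084
wideB 0.03321524390048252 273.4554137245023
med 0.01535982750167842 175.63207402871762
med 0.03539039902576646 170.87126879677044
nar 0.02272786358575621 143.29190006192385
nar 0.0357963833696032 142.67197134624664
[array([-0.0221,  0.0071]), array([-0.0166,  0.0154]), array([ 0.0132, -0.017 ]), array([ 0.019 , -0.0083])] [-0.0016 -0.0007]
56.03950464924341
```

Dial angle is about 0.99, and the axis is about 0.7 mm and 1.5 mm off on jx and jy. I'll apply that correction and descend.

```bash
echo 'piv=piv-.0007*jx-.0015*jy' >> h.py; python3 - <<'E'
from h import *
print(row(*dialpose(.99,.1355)))
E
```

```text
[-0.0011 -0.003   0.1     0.0009 -0.0005 -0.0056]
```

Call:
jog_arm --pt "-0.001 -0.003 0.01 0 0 -0.003" --pt "-0.001 -0.003 0.025 0 0 -0.005" --pt "-0.001 -0.003 0.04 0 0 -0.005" --pt "-0.001 -0.003 0.055 0 0 -0.005" --pt "-0.001 -0.003 0.07 0 0 -0.005" --pt "-0.001 -0.003 0.082 0 0 -0.005" --pt "-0.001 -0.003 0.09 0 0 -0.005" --pt "-0.001 -0.003 0.096 0 0 -0.005" --pt "-0.001 -0.003 0.1 0 0 -0.005" --pt "-0.001 -0.003 0.1 0 0 -0.005" --pt "-0.001 -0.003 0.1 0 0 -0.005"

```text
time_s: 2.95
ee_pos: [0.4563, 0.0623, 0.2478]
tcp_rot: [[-0.854, 0.315, 0.414], [0.382, 0.92, 0.089], [-0.353, 0.234, -0.906]]
wrist_force: [0.5, -0.6, 0.1]
finger_gap: 0.601
finger_force: 0.0
```

```bash
python3 - <<'E'
from h import *
s=arm.read_state(); print(s['time_s'],s['q'],s['wrist_force'])
print(row(*dialpose(.99,.1355)))
E
```

```text
2.95 [-0.6775 -0.3131  0.3722  2.24    0.215   0.7666  0.7763] [ 0.5403 -0.6329  0.1024]
[ 0.0008  0.0009  0.0003  0.0009  0.0001 -0.0017]
```

Call:
jog_arm --pt "0.001 0.001 0 0 0 0" --pt "0.001 0.001 0 0 0 0" --pt "0.001 0.001 0 0 0 0" --pt "0.001 0.001 0 0 0 0" --pt "0.001 0.001 0 0 0 0" --pt "0.001 0.001 0 0 0 0" --pt "0.001 0.001 0 0 0 0" --pt "0.001 0.001 0 0 0 0" --gripper 1 --newtons 20

```text
time_s: 3.75
ee_pos: [0.4558, 0.0638, 0.2475]
tcp_rot: [[-0.854, 0.315, 0.414], [0.382, 0.92, 0.089], [-0.353, 0.234, -0.906]]
wrist_force: [1.7, 2.1, -0.3]
finger_gap: 0.135
finger_force: 20.0
```

```bash
python3 - <<'E'
from h import *
s=arm.read_state(); print(s['time_s'],s['wrist_force'],s['ft_torque'],s['finger_gap'],s['finger_force'])
print(row(*dialpose(.99,.1355)),row(*dialpose(0,.1355)))
E
```

```text
3.75 [ 1.7397  2.0889 -0.3275] [0.3086 0.3919 0.2396] 0.13500717876895413 19.999838147341507
[-0.0003 -0.0003  0.0001  0.001   0.     -0.0015] [-0.0003 -0.0003  0.0001  0.0009 -0.0005  0.6287]
```

Call:
jog_arm --pt "0 0 0 0 0 0.03" --pt "0 0 0 0 0 0.08" --pt "0 0 0 0 0 0.13" --pt "0 0 0 0 0 0.18" --pt "0 0 0 0 0 0.23" --pt "0 0 0 0 0 0.28" --pt "0 0 0 0 0 0.33" --pt "0 0 0 0 0 0.38" --pt "0 0 0 0 0 0.43" --pt "0 0 0 0 0 0.48" --pt "0 0 0 0 0 0.53" --pt "0 0 0 0 0 0.57" --pt "0 0 0 0 0 0.6" --pt "0 0 0 0 0 0.62" --pt "0 0 0 0 0 0.629" --pt "0 0 0 0 0 0.629" --pt "0 0 0 0 0 0.629"

```text
time_s: 5.45
ee_pos: [0.4562, 0.0643, 0.2479]
tcp_rot: [[-0.208, 0.886, 0.415], [0.978, 0.187, 0.09], [0.002, 0.425, -0.905]]
wrist_force: [5.9, 5.4, -2.3]
finger_gap: 0.133
finger_force: 20.0
```

```bash
python3 - <<'E'
from h import *
s=arm.read_state(); print(s['time_s'],s['wrist_force'],s['ft_torque'],s['finger_gap'],s['finger_force'],s['q'])
print(row(*dialpose(0,.1355)))
E
```

```text
5.45 [ 5.9192  5.406  -2.3371] [ 0.7425 -0.297   0.3028] 0.13270304930796847 19.999277290626196 [-0.4923 -0.2819  0.2107  2.2333  0.1255  0.7491 -0.1412]
[-0.0007 -0.0005  0.0002  0.0015 -0.0011 -0.0001]
```

Call:
jog_arm --pt "0.001 0.001 0 0 0 0" --pt "0.001 0.002 0 0 0 0" --pt "0.001 0.002 0 0 0 0" --pt "0.001 0.002 0 0 0 0"

```text
time_s: 5.85
ee_pos: [0.4567, 0.0645, 0.2479]
tcp_rot: [[-0.206, 0.888, 0.412], [0.978, 0.187, 0.088], [0.001, 0.421, -0.907]]
wrist_force: [-6.4, -1.7, 4.4]
finger_gap: 0.134
finger_force: 20.0
```

```bash
python3 - <<'E'
from h import *
s=arm.read_state(); print(s['time_s'],s['wrist_force'],s['ft_torque'])
print(row(*dialpose(0,.1355)), R.T@s['wrist_force'])
E
```

```text
5.85 [-6.4074 -1.6531  4.3817] [-0.4543  1.5467  0.0531]
[-0.0009 -0.001   0.     -0.0009 -0.0004 -0.0007] [-6.6108 -0.291   4.3817]
```

Call:
jog_arm --pt "0.001 0.002 0 0 0 0" --pt "0.001 0.001 0 0 0 0" --pt "0.001 0.001 0 0 0 0" --pt "0.001 0.001 0 0 0 0" --pt "0.001 0.001 -0.01 0 0 0" --pt "0.001 0.001 -0.03 0 0 0" --pt "0.001 0.001 -0.055 0 0 0" --pt "0.001 0.001 -0.08 0 0 0" --pt "0.001 0.001 -0.1 0 0 0" --pt "0.001 0.001 -0.11 0 0 0" --pt "0.001 0.001 -0.11 0 0 0" --gripper -0.2

```text
time_s: 6.95
ee_pos: [0.4125, 0.0562, 0.35]
tcp_rot: [[-0.207, 0.886, 0.416], [0.978, 0.186, 0.089], [0.002, 0.426, -0.905]]
wrist_force: [1.5, 0.1, -1.1]
finger_gap: 0.601
finger_force: 0.0
```

```bash
python3 - <<'E'
from h import *
c=arm.get_calibration('wrist'); im=arm.camera('wrist'); cv2.imwrite('pics/w2.png',im[:,:,::-1]); np.savez('w1.npz',**c)
K=c['K']; X=c['R']@(piv+u*.06)+c['t']; th=np.arctan2(np.hypot(*X[:2]),X[2]); x,y=(K[:2,2]+K[0,0]*th*X[:2]/np.hypot(*X[:2])).astype(int)
print(x,y,arm.read_state()['q'])
cv2.imwrite('pics/c2.png',cv2.resize(im[y-75:y+75,x-75:x+75,::-1],None,fx=4,fy=4,interpolation=cv2.INTER_CUBIC))
E
```

```text
317 236 [-0.459  -0.4673  0.1402  2.1428  0.1274  1.0285 -0.1538]
```

View pics/c2.png

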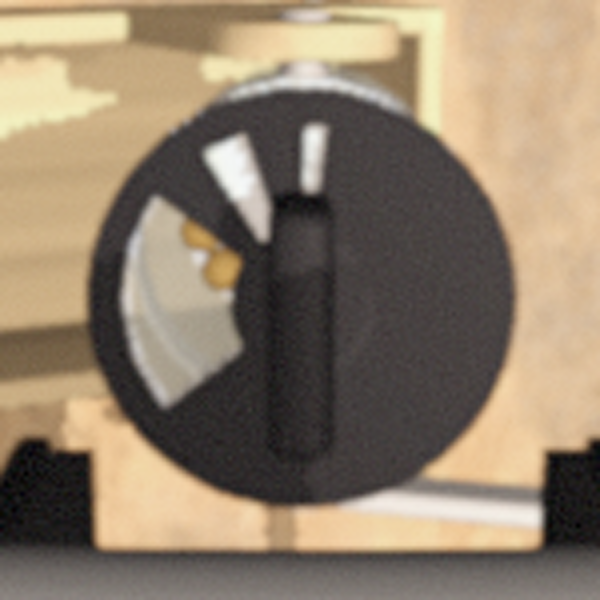

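The wide opening is now on the stand's -x side over the mouth. The jar interior and beads show through at (210,255), with no lid plate in the opening. I'll check the angle and work out the handle approach.

```bash
cat >> h.py <<'E'
def handlepose(th,dz=0,dx=0):
    a=np.arctan2(42,50)+th; r=.0653
    y=R[:,0]; z=np.array([0,0,-1.]); 
    P=t+[0,0,.125]+R@[r*np.cos(a)+dx,-.1,r*np.sin(a)]
    return P+[0,0,.051+dz],np.c_[np.cross(y,z),y,z]
E
python3 - <<'E'
from w import *
f=lambda x,y,P:cast((x/4+317-75-.38,y/4+236-75-.38),P)
Q=piv+u*.0615; ang=[]
for n,l in dict(A=[(158,197),(240,250)],B=[(165,408),(240,350)],med=[(262,240),(225,140)],nar=[(311,195),(315,125)]).items():
    print(n,[np.degrees(np.arctan2(*f(*x,Q)[::-1]))%360 for x in l])
b=[f(*x,piv+u*.0875) for x in [(276,215),(328,215),(276,455),(328,455)]]
d=b[0]+b[1]-b[2]-b[3]; print('bar',np.degrees(np.arctan2(d[1],d[0]))-90,np.mean(b,0))
print(arm.read_state()['ee_pos'],handlepose(0,.06)[0],row(*handlepose(0,.06))); print(row(*handlepose(0,.06),handlepose(0,0)),row(*handlepose(1.9),handlepose(0)))
E
```

```text
A [np.float64(142.28470647212703), np.float64(137.79180891809835)]
B [np.float64(217.1652987660078), np.float64(215.7370161947485)]
med [np.float64(121.33133529074259), np.float64(114.48945784275647)]
nar [np.float64(85.94129859690963), np.float64(86.2069187508586)]
bar -0.25756283377485545 [-0.0001  0.0006]
[0.4125 0.0562 0.3487] [ 0.5819 -0.0106  0.278 ] [-0.1005  0.1078  0.1283  0.2788 -0.0008 -0.0005]
[ 0.    0.   -0.06  0.    0.    0.  ] [ 0.     -0.1059  0.0083  0.      0.      0.    ]
```

```bash
python3 - <<'E'
from h import *
print(row(*handlepose(0,.12)))
E
```

```text
[-0.1004  0.1332  0.074   0.2788 -0.0008 -0.0005]
```

Call:
jog_arm --pt "-0.005 0.006 0.003 0.01 0 0" --pt "-0.015 0.02 0.011 0.04 0 0" --pt "-0.025 0.034 0.019 0.07 0 0" --pt "-0.035 0.047 0.026 0.1 0 0" --pt "-0.045 0.06 0.033 0.13 0 0" --pt "-0.055 0.073 0.04 0.16 0 0" --pt "-0.065 0.087 0.048 0.19 0 0" --pt "-0.075 0.1 0.055 0.22 0 0" --pt "-0.085 0.114 0.063 0.245 0 0" --pt "-0.094 0.125 0.07 0.265 0 0" --pt "-0.099 0.132 0.073 0.277 0 0" --pt "-0.1004 0.1332 0.074 0.2788 -0.0008 -0.0005" --pt "-0.1004 0.1332 0.074 0.2788 -0.0008 -0.0005" --pt "-0.1004 0.1332 0.074 0.2788 -0.0008 -0.0005"

```text
time_s: 8.4
ee_pos: [0.5816, -0.0105, 0.3371]
tcp_rot: [[-0.207, 0.978, -0.001], [0.978, 0.207, -0.001], [-0.0, -0.002, -1.0]]
wrist_force: [-1.1, -0.4, 0.1]
finger_gap: 0.601
finger_force: 0.0
```

```bash
python3 - <<'E'
from h import *
c=arm.get_calibration('wrist'); im=arm.camera('wrist'); cv2.imwrite('pics/w3.png',im[:,:,::-1])
K=c['K']
X=(np.array([t+[0,0,.125]+R@[.05,y,.042] for y in (-.065,-.1,-.135)]))@c['R'].T+c['t']; rr=np.hypot(X[:,0],X[:,1]); th=np.arctan2(rr,X[:,2])
print((K[:2,2]+(K[0,0]*th/rr)[:,None]*X[:,:2]))
s=arm.read_state(); print(s['time_s'],s['q']); print(row(*handlepose(0,.12)),row(*handlepose(0,0)))
E
```

```text
[[322.6597 191.4653]
 [322.6335 239.5224]
 [322.5938 284.6056]]
8.45 [-0.4087  0.2191  0.4143  1.5313 -0.0884  1.4108  0.2199]
[-0.0002  0.0003 -0.0006 -0.0006  0.      0.0003] [-0.0002  0.0005  0.1194 -0.0006  0.      0.0003]
```

View pics/w3.png

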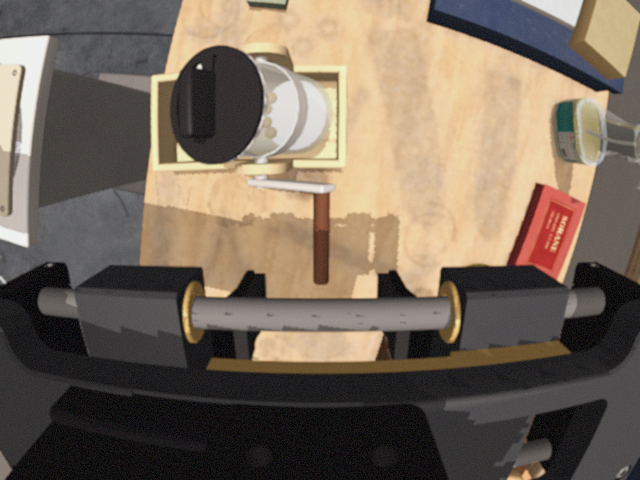

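The handle bar runs from (321,191) to (321,283), within 2 px of the prediction. I'll descend and grip.

Call:
jog_arm --pt "0 0 0.01 0 0 0" --pt "0 0 0.03 0 0 0" --pt "0 0 0.05 0 0 0" --pt "0 0 0.07 0 0 0" --pt "0 0 0.09 0 0 0" --pt "0 0 0.105 0 0 0" --pt "0 0 0.114 0 0 0" --pt "0 0 0.119 0 0 0" --pt "0 0 0.119 0 0 0" --pt "0 0 0.119 0 0 0"

```text
time_s: 9.45
ee_pos: [0.5821, -0.0106, 0.2193]
tcp_rot: [[-0.207, 0.978, 0.0], [0.978, 0.207, -0.0], [-0.0, 0.0, -1.0]]
wrist_force: [0.5, -0.6, 0.3]
finger_gap: 0.599
finger_force: 0.0
```

Call:
jog_arm --pt "0 0 0 0 0 0" --pt "0 0 0 0 0 0" --pt "0 0 0 0 0 0" --pt "0 0 0 0 0 0" --pt "0 0 0 0 0 0" --pt "0 0 0 0 0 0" --pt "0 0 0 0 0 0" --pt "0 0 0 0 0 0" --gripper 1 --newtons 15

```text
time_s: 10.25
ee_pos: [0.5815, -0.0106, 0.2185]
tcp_rot: [[-0.207, 0.978, -0.002], [0.978, 0.207, -0.0], [-0.0, -0.002, -1.0]]
wrist_force: [-3.4, 0.2, 2.2]
finger_gap: 0.133
finger_force: 15.0
```

```bash
python3 - <<'E'
from h import *
s=arm.read_state(); print(s['time_s'],s['wrist_force'],s['finger_gap'],s['ee_pos'])
print(row(*handlepose(0)))
b=handlepose(0)
for k in np.linspace(0,1,33): print(round(1.95*k,2),row(*handlepose(1.95*k),b)[1:3])
E
```

```text
10.25 [-3.3821  0.1559  2.2297] 0.13264953489063963 [ 0.5815 -0.0106  0.2185]
[-0.      0.0005  0.0005 -0.0012  0.      0.0001]
0.0 [0. 0.]
0.06 [-0.0027 -0.003 ]
0.12 [-0.0055 -0.0058]
0.18 [-0.0085 -0.0084]
0.24 [-0.0116 -0.0108]
0.3 [-0.0149 -0.0131]
0.37 [-0.0183 -0.0151]
0.43 [-0.0219 -0.0169]
0.49 [-0.0255 -0.0185]
0.55 [-0.0292 -0.0199]
0.61 [-0.033  -0.0211]
0.67 [-0.0369 -0.022 ]
0.73 [-0.0408 -0.0227]
0.79 [-0.0448 -0.0231]
0.85 [-0.0488 -0.0233]
0.91 [-0.0527 -0.0232]
0.98 [-0.0567 -0.023 ]
1.04 [-0.0606 -0.0224]
1.1 [-0.0646 -0.0217]
1.16 [-0.0684 -0.0207]
1.22 [-0.0722 -0.0194]
1.28 [-0.0759 -0.018 ]
1.34 [-0.0795 -0.0163]
1.4 [-0.083  -0.0144]
1.46 [-0.0864 -0.0122]
1.52 [-0.0896 -0.0099]
1.58 [-0.0927 -0.0074]
1.65 [-0.0956 -0.0047]
1.71 [-0.0984 -0.0019]
1.77 [-0.101   0.0012]
1.83 [-0.1033  0.0043]
1.89 [-0.1055  0.0077]
1.95 [-0.1075  0.0111]
```

Call:
jog_arm --pt "0 -0.0027 -0.003 0 0 0" --pt "0 -0.0055 -0.0058 0 0 0" --pt "0 -0.0085 -0.0084 0 0 0" --pt "0 -0.0116 -0.0108 0 0 0" --pt "0 -0.0149 -0.0131 0 0 0" --pt "0 -0.0183 -0.0151 0 0 0" --pt "0 -0.0219 -0.0169 0 0 0" --pt "0 -0.0255 -0.0185 0 0 0" --pt "0 -0.0292 -0.0199 0 0 0" --pt "0 -0.033 -0.0211 0 0 0" --pt "0 -0.0369 -0.022 0 0 0" --pt "0 -0.0408 -0.0227 0 0 0" --pt "0 -0.0448 -0.0231 0 0 0" --pt "0 -0.0488 -0.0233 0 0 0" --pt "0 -0.0527 -0.0232 0 0 0" --pt "0 -0.0567 -0.023 0 0 0"

```text
time_s: 11.85
ee_pos: [0.528, -0.0217, 0.244]
tcp_rot: [[-0.208, 0.978, 0.005], [0.978, 0.208, 0.001], [-0.0, 0.005, -1.0]]
wrist_force: [6.5, 2.4, 6.0]
finger_gap: 0.133
finger_force: 15.0
```

```bash
python3 - <<'E'
from h import *
s=arm.read_state(); print(s['time_s'],s['wrist_force'],s['finger_gap'],s['ee_pos'])
print(row(*handlepose(.98)))
b=handlepose(.98)
for k in np.arange(1.04,1.96,.06): print(round(k,2),row(*handlepose(k),b)[1:3])
E
```

```text
11.85 [6.5446 2.4234 5.9606] 0.13266843931787145 [ 0.528  -0.0217  0.244 ]
[-0.0003 -0.002   0.0031  0.0034  0.0001  0.0005]
1.04 [-0.0039  0.0005]
1.1 [-0.0077  0.0013]
1.16 [-0.0115  0.0023]
1.22 [-0.0152  0.0035]
1.28 [-0.0189  0.005 ]
1.34 [-0.0224  0.0066]
1.4 [-0.0259  0.0085]
1.46 [-0.0292  0.0106]
1.52 [-0.0324  0.0129]
1.58 [-0.0354  0.0153]
1.64 [-0.0383  0.0179]
1.7 [-0.0411  0.0207]
1.76 [-0.0436  0.0237]
1.82 [-0.046   0.0268]
1.88 [-0.0482  0.0301]
1.94 [-0.0502  0.0334]
```

Call:
jog_arm --pt "0 -0.0039 0.0015 0 0 0" --pt "0 -0.0077 0.0025 0 0 0" --pt "0 -0.0115 0.0035 0 0 0" --pt "0 -0.0152 0.005 0 0 0" --pt "0 -0.0189 0.0065 0 0 0" --pt "0 -0.0224 0.008 0 0 0" --pt "0 -0.0259 0.01 0 0 0" --pt "0 -0.0292 0.012 0 0 0" --pt "0 -0.0324 0.0145 0 0 0" --pt "0 -0.0354 0.017 0 0 0" --pt "0 -0.0383 0.0195 0 0 0" --pt "0 -0.0411 0.0225 0 0 0" --pt "0 -0.0436 0.0255 0 0 0" --pt "0 -0.046 0.0285 0 0 0" --pt "0 -0.0482 0.032 0 0 0" --pt "0 -0.0502 0.035 0 0 0" --pt "0 -0.0502 0.035 0 0 0" --pt "0 -0.0502 0.035 0 0 0" --pt "0 -0.0502 0.035 0 0 0" --pt "0 -0.0502 0.035 0 0 0"

```text
time_s: 13.85
ee_pos: [0.4778, -0.0322, 0.2073]
tcp_rot: [[-0.208, 0.978, 0.001], [0.978, 0.208, 0.001], [0.0, 0.001, -1.0]]
wrist_force: [5.2, 4.4, -0.3]
finger_gap: 0.128
finger_force: 15.0
```

```bash
python3 - <<'E'
from h import *
s=arm.read_state(); print(s['time_s'],s['wrist_force'],s['finger_gap'],s['ee_pos'],row(*handlepose(1.94)))
a=arm.camera('scene')[195:345,235:395,::-1]; b=arm.camera('side')[195:345,270:410,::-1]
im=np.hstack([cv2.resize(i,None,fx=2.6,fy=2.6,interpolation=cv2.INTER_CUBIC) for i in(a,b)]); cv2.imwrite('pics/d.png',im)
E
```

```text
13.85 [ 5.1587  4.3791 -0.302 ] 0.12846724869211162 [ 0.4778 -0.0322  0.2073] [-0.0004 -0.0009 -0.0001  0.0009 -0.0001  0.0005]
```

View pics/d.png

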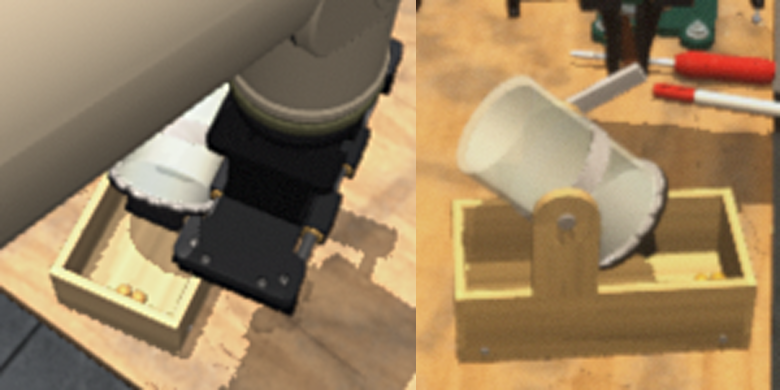

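The scene crop shows two beads in the tray at (122,290) and (138,297). The side crop shows gold beads at (710,275), and the jar looks empty. I'll rock it once, take one more count, then swing it back.

Call:
jog_arm --pt "0 0.002 -0.0034 0 0 0" --pt "0 0.0066 -0.0097 0 0 0" --pt "0 0.0042 -0.0066 0 0 0" --pt "0 0 0 0 0 0" --pt "0 0 0 0 0 0" --pt "0 0.0042 -0.0066 0 0 0" --pt "0 0.0066 -0.0097 0 0 0" --pt "0 0.002 -0.0034 0 0 0" --pt "0 0 0 0 0 0" --pt "0 0 0 0 0 0" --pt "0 0 0 0 0 0" --pt "0 0 0 0 0 0"

```text
time_s: 15.15
ee_pos: [0.4771, -0.0325, 0.2066]
tcp_rot: [[-0.207, 0.978, -0.0], [0.978, 0.207, 0.0], [0.0, -0.0, -1.0]]
wrist_force: [3.8, 4.1, -0.9]
finger_gap: 0.131
finger_force: 15.0
```

```bash
python3 - <<'E'
from h import *
s=arm.read_state(); print(s['time_s'],s['wrist_force'],s['finger_gap'],row(*handlepose(1.94)))
for n in('scene','side'):
    im=arm.camera(n)[:,:,::-1]; hsv=cv2.cvtColor(im,cv2.COLOR_BGR2HSV); cv2.imwrite(f'pics/e_{n}.png',im)
    m=((hsv[...,1]>150)&(hsv[...,0]>14)&(hsv[...,0]<28)&(hsv[...,2]>110)).astype(np.uint8)
    q=proj(n,np.array([t+R@[x,y,.012] for x in(-.122,.066) for y in(-.044,.044)])); x0,y0=q.min(0).astype(int)-3;x1,y1=q.max(0).astype(int)+3
    k=np.zeros_like(m);k[y0:y1,x0:x1]=m[y0:y1,x0:x1]
    N,_,st,ce=cv2.connectedComponentsWithStats(k)
    for i in range(1,N):
        if st[i,4]>3: print(n,st[i],ce[i],R.T@(onplane(n,ce[i],np.array([0,0,.012]),np.array([0,0,1.]))-t))
b=handlepose(1.94)
for k in np.arange(1.86,-.01,-.08): print(round(k,2),row(*handlepose(k),b)[1:3])
E
```

```text
15.15 [ 3.7782  4.138  -0.8572] 0.13140840686209546 [-0.0003 -0.0001 -0.0009 -0.0001 -0.0001  0.0003]
side [383 299   7   4  16] [385.875 300.75 ] [-0.1177 -0.0106  0.012 ]
side [377 300   5   3  10] [378.9 300.9] [-0.1045 -0.0112  0.012 ]
1.86 [ 0.0027 -0.0045]
1.78 [ 0.0057 -0.0087]
1.7 [ 0.0091 -0.0127]
1.62 [ 0.0128 -0.0164]
1.54 [ 0.0168 -0.0198]
1.46 [ 0.021  -0.0229]
1.38 [ 0.0255 -0.0256]
1.3 [ 0.0301 -0.0279]
1.22 [ 0.035  -0.0299]
1.14 [ 0.0399 -0.0315]
1.06 [ 0.045  -0.0327]
0.98 [ 0.0502 -0.0334]
0.9 [ 0.0554 -0.0338]
0.82 [ 0.0606 -0.0337]
0.74 [ 0.0658 -0.0333]
0.66 [ 0.071  -0.0324]
0.58 [ 0.076  -0.0311]
0.5 [ 0.081  -0.0294]
0.42 [ 0.0857 -0.0273]
0.34 [ 0.0903 -0.0248]
0.26 [ 0.0947 -0.022 ]
0.18 [ 0.0989 -0.0188]
0.1 [ 0.1028 -0.0153]
0.02 [ 0.1064 -0.0115]
```

```bash
python3 - <<'E'
from h import *
im=cv2.imread('pics/e_scene.png'); h=cv2.cvtColor(im,cv2.COLOR_BGR2HSV)
print(h[307,282],h[309,288],h[300,285],[R.T@(onplane('scene',q,np.array([0,0,.012]),np.array([0,0,1.]))-t) for q in((282,306.5),(288,309))])
m=((h[...,1]>120)&(h[...,0]<26)&(h[...,0]>12)).astype(np.uint8); k=m*0; k[270:318,255:310]=m[270:318,255:310]
for f in cv2.connectedComponentsWithStats(k)[2][1:]: print('sc',f)
c=arm.get_calibration('wrist'); w=arm.camera('wrist')[:,:,::-1]; cv2.imwrite('pics/w4.png',w); hw=cv2.cvtColor(w,cv2.COLOR_BGR2HSV)
K=c['K'];C=-c['R'].T@c['t']
m=((hw[...,1]>120)&(hw[...,0]<26)&(hw[...,0]>12)).astype(np.uint8)
N,_,st,ce=cv2.connectedComponentsWithStats(m)
for s_,e in zip(st[1:],ce[1:]):
    if s_[4]<4: continue
    d=(e-K[:2,2])/K[0,0]; th=np.hypot(*d); v=c['R'].T@np.r_[d/th*np.sin(th),np.cos(th)]; X=R.T@(C+v*(.012-C[2])/v[2]-t)
    if -.14<X[0]<.09 and abs(X[1])<.06: print('wr',s_,e,X)
E
```

```text
[ 24 129 238] [ 24 131 238] [ 26  72 238] [array([-0.1035,  0.0064,  0.012 ]), array([-0.1033, -0.0069,  0.012 ])]
sc [280 305  11   6  32]
wr [236  93  32  31 582] [251.3935 108.1168] [-0.111  -0.0023  0.012 ]
```

```bash
python3 - <<'E'
import cv2,numpy as np
w=cv2.imread('pics/w4.png'); a=cv2.resize(w[60:160,190:320],None,fx=6,fy=6,interpolation=cv2.INTER_CUBIC)
cv2.imwrite('pics/f.png',a)
E
```

```text
(no output)
```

View pics/f.png

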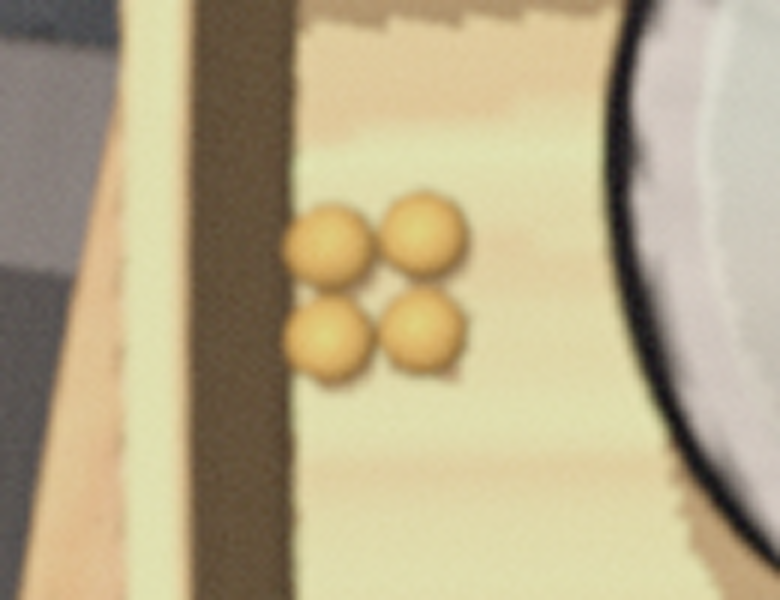

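The wrist crop shows all four beads in the tray, at (330,245), (425,233), (330,338) and (423,330). I'll swing the jar back now.

Call:
jog_arm --pt "0 0.0027 -0.0045 0 0 0" --pt "0 0.0057 -0.0087 0 0 0" --pt "0 0.0091 -0.0127 0 0 0" --pt "0 0.0128 -0.0164 0 0 0" --pt "0 0.0168 -0.0198 0 0 0" --pt "0 0.021 -0.0229 0 0 0" --pt "0 0.0255 -0.0256 0 0 0" --pt "0 0.0301 -0.0279 0 0 0" --pt "0 0.035 -0.0299 0 0 0" --pt "0 0.0399 -0.0315 0 0 0" --pt "0 0.045 -0.0327 0 0 0" --pt "0 0.0502 -0.0334 0 0 0" --pt "0 0.0554 -0.0338 0 0 0" --pt "0 0.0606 -0.0337 0 0 0" --pt "0 0.0658 -0.0333 0 0 0" --pt "0 0.071 -0.0324 0 0 0"

```text
time_s: 16.9
ee_pos: [0.5464, -0.0193, 0.2397]
tcp_rot: [[-0.206, 0.979, -0.002], [0.979, 0.206, -0.002], [-0.001, -0.003, -1.0]]
wrist_force: [-5.4, -1.0, 3.7]
finger_gap: 0.131
finger_force: 15.0
```

```bash
python3 - <<'E'
from h import *
s=arm.read_state(); print(s['time_s'],s['wrist_force'],s['finger_gap'],row(*handlepose(.66)))
b=handlepose(.66)
for k in [.58,.5,.42,.34,.26,.18,.1,.04,0,-.03]: print(round(k,2),row(*handlepose(k),b)[1:3])
E
```

```text
16.9 [-5.3756 -1.0186  3.733 ] 0.13050605558782236 [ 0.0012  0.0004 -0.0001 -0.0017  0.0007 -0.0007]
0.58 [0.0051 0.0013]
0.5 [0.01  0.003]
0.42 [0.0148 0.0051]
0.34 [0.0194 0.0076]
0.26 [0.0238 0.0104]
0.18 [0.0279 0.0136]
0.1 [0.0318 0.0171]
0.04 [0.0345 0.0199]
0 [0.0363 0.0218]
-0.03 [0.0375 0.0234]
```

Call:
jog_arm --pt "0 0.005 0.0013 0 0 0" --pt "0 0.01 0.003 0 0 0" --pt "0 0.0148 0.0051 0 0 0" --pt "0 0.0194 0.0076 0 0 0" --pt "0 0.0238 0.0104 0 0 0" --pt "0 0.0279 0.0136 0 0 0" --pt "0 0.0318 0.0171 0 0 0" --pt "0 0.0345 0.0199 0 0 0" --pt "0 0.0363 0.0218 0 0 0" --pt "0 0.0375 0.0234 0 0 0" --pt "0 0.0375 0.0234 0 0 0" --pt "0 0.0375 0.0234 0 0 0"

```text
time_s: 18.1
ee_pos: [0.5821, -0.0122, 0.2169]
tcp_rot: [[-0.205, 0.979, -0.004], [0.979, 0.205, -0.002], [-0.001, -0.004, -1.0]]
wrist_force: [-13.5, -3.6, 13.9]
finger_gap: 0.131
finger_force: 15.0
```

```bash
python3 - <<'E'
from h import *
s=arm.read_state(); print(s['time_s'],s['wrist_force'],R.T@s['wrist_force'],s['finger_gap'],s['ee_pos'],row(*handlepose(0)))
E
```

```text
18.1 [-13.4915  -3.5899  13.8936] [-13.9424  -0.7194  13.8936] 0.13077383385265415 [ 0.5821 -0.0122  0.2169] [ 0.0016  0.0001 -0.0011 -0.0027  0.0006 -0.001 ]
```

Call:
jog_arm --pt "0 0 -0.001 0 0 0" --pt "0 0 -0.001 0 0 0" --pt "0 0 -0.001 0 0 0" --pt "0 0 -0.001 0 0 0" --pt "0 0 -0.001 0 0 0" --pt "0 0 -0.01 0 0 0" --pt "0 0 -0.03 0 0 0" --pt "0 0 -0.055 0 0 0" --pt "0 0 -0.08 0 0 0" --pt "0 0 -0.105 0 0 0" --pt "0 0 -0.12 0 0 0" --pt "0 0 -0.12 0 0 0" --gripper -0.3

```text
time_s: 19.3
ee_pos: [0.5842, -0.0103, 0.338]
tcp_rot: [[-0.207, 0.978, 0.003], [0.978, 0.207, 0.0], [-0.0, 0.003, -1.0]]
wrist_force: [0.6, -0.3, 0.0]
finger_gap: 0.649
finger_force: 0.0
```

```bash
python3 - <<'E'
from h import *
s=arm.read_state(); print(s['time_s'],s['wrist_force'],s['ee_pos'],s['finger_gap'])
c=arm.get_calibration('wrist'); im=arm.camera('wrist')[:,:,::-1]; cv2.imwrite('pics/w5.png',im); a=cv2.imread('pics/w3.png')
K=c['K'];C=-c['R'].T@c['t']; h=cv2.cvtColor(im,cv2.COLOR_BGR2HSV)
def mid(i):  # handle bar pixels + dark dial region
    hh=cv2.cvtColor(i,cv2.COLOR_BGR2HSV); m=(hh[...,1]>120)&(hh[...,2]<130)&((hh[...,0]<12)|(hh[...,0]>172)); m[:180]=0;m[290:]=0;m[:,:300]=0;m[:,345:]=0
    d=(i.max(2)<70); d[:40]=0;d[165:]=0;d[:,:165]=0;d[:,270:]=0
    return np.argwhere(m).mean(0)[::-1],m.sum(),np.argwhere(d).mean(0)[::-1],d.sum()
print('before',mid(a)); print('after',mid(im))
m=((h[...,1]>120)&(h[...,0]<26)&(h[...,0]>12)).astype(np.uint8)
N,_,st,ce=cv2.connectedComponentsWithStats(m)
for s_,e in zip(st[1:],ce[1:]):
    d=(e-K[:2,2])/K[0,0]; th=np.hypot(*d); v=c['R'].T@np.r_[d/th*np.sin(th),np.cos(th)]; X=R.T@(C+v*(.012-C[2])/v[2]-t)
    if s_[4]>8 and -.14<X[0]<.09 and abs(X[1])<.06: print('wr',s_,X)
E
```

```text
19.3 [ 0.6246 -0.2683  0.043 ] [ 0.5842 -0.0103  0.338 ] 0.6493575249857633
before (array([320.6626, 245.1922]), np.int64(895), array([216.9134, 104.6226]), np.int64(8338))
after (array([316.4332, 244.9677]), np.int64(868), array([212.6069, 104.5156]), np.int64(8220))
```

Both the handle and the dial are back at their earlier pixels, apart from a common 4 px shift caused by a small camera offset. The jar is at rest on its stop and the gripper is clear, so I'll hand in.

```bash
python3 -c "
from cell import arm
print(arm.hand_in())"
```

```text
the job is handed in; nothing more can be done
None
```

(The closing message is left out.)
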